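# Find the worn spindle by its end float

## Task

Check the two bench spindles for end float, the left one first, then the right one: pinch its knob, push the shaft home firmly against its inner stop (8 to 12 N, held for a moment), then in the same way draw it out firmly against its outer stop, and feel how far it travels. Finally press the shaft with the smaller float firmly home once more, likewise held, and leave the worn one, with the larger float, drawn fully out. Never force them so hard that a housing slips in its stand, and leave the other things on the desk where they are.

Things in the scene. Friction and masses are not known exactly. Their poses are not given: they have to be found in the camera images.
- knob_a (a point): dark steel knob, 24 mm diameter x 32 mm long, on the front end of a spindle's shaft; point: its middle, 70 mm above the desk. x axis: along the shaft INTO the housing; -x pulls out; z up. Slides along x only. Its stops cannot be seen: fully home its middle is somewhere 85 to 105 mm ahead (-x) of the housing's middle
- housing_a (a point): silver cylindrical bearing housing, 43 mm diameter x 97 mm long; point: its middle, 50 mm behind its front face, 70 mm above the desk; axes as its knob's. The stand's strap (top 98 mm above the desk) holds it by friction only: over about 15 N along x makes it slip
- knob_b (a point): the other spindle's knob, identical in looks: dark steel knob, 24 mm diameter x 32 mm long, on the front end of a spindle's shaft; point: its middle, 70 mm above the desk. x axis: along the shaft INTO the housing; -x pulls out; z up. Slides along x only. Its stops cannot be seen: fully home its middle is somewhere 85 to 105 mm ahead (-x) of the housing's middle
- housing_b (a point): the other spindle's housing: silver cylindrical bearing housing, 43 mm diameter x 97 mm long; point: its middle, 50 mm behind its front face, 70 mm above the desk; axes as its knob's. The stand's strap (top 98 mm above the desk) holds it by friction only: over about 15 N along x makes it slip
- stand_a: grey bench stand 104 x 80 mm of one spindle, fixed to the desk; origin under its centre, x as the knob's. Both spindles look alike and start between their stops. Float: 8 to 28 mm, differing by at least 6 mm. A shaft slides at 2 to 4 N and stays where left; at a stop the force rises about 12 N per mm (spindle of knob_a)
- stand_b: grey bench stand 104 x 80 mm of one spindle, fixed to the desk; origin under its centre, x as the knob's. Both spindles look alike and start between their stops. Float: 8 to 28 mm, differing by at least 6 mm. A shaft slides at 2 to 4 N and stays where left; at a stop the force rises about 12 N per mm (spindle of knob_b)
- bearing_a (a joint): sprung bearing hidden inside the housing of knob_a, in m: 0 unloaded, + when the shaft is pulled out, - when pushed in, 12 N per mm. It gives a little with the shaft's own drag (under 0.35 mm) and clearly only when the shaft bears on a stop; it springs back on release
- bearing_b (a joint): sprung bearing hidden inside the housing of knob_b, in m: 0 unloaded, + when the shaft is pulled out, - when pushed in, 12 N per mm. It gives a little with the shaft's own drag (under 0.35 mm) and clearly only when the shaft bears on a stop; it springs back on release
- brass_weight: turned brass weight 28x28x31 mm, bystander standing between the two stands; origin under its centre
- tin_2: flat round grey tin 54x54x19 mm, bystander behind the stands; origin under its centre
- wood_offcut: wood block 50x58x26 mm, bystander left of the stands; origin under its centre
- pin_vise: thin steel pin vise 10x131x10 mm, bystander lying at the left; origin under its centre

How it is judged:
By the outcome, as a careful person would: the job done as asked, in the order asked, and still so for the second after the job is handed in, with the robot touching nothing.
It also fails if it takes over 72 s, if anything falls off the work surface, if the arm or the gripper's body presses on something with over 40 N, if the wrist force passes 120 N, or if a joint passes its speed limit or range.

## Robot

A 7-joint arm with a two-finger parallel gripper is mounted at the origin on a cart in front of the work surface, level with it; the furniture and walls round the work are solid. World frame = base frame: x ahead of the robot, y to its left, z up, the work surface at z = 0. Lengths are in m, angles in rad, forces in N, time in s.
With the tool pointing down it reaches from about 0.425 to 0.875 m from the base axis. Payload 4.7 kg.
Tool frame: the origin (TCP) lies at the very end of the fingers, on their centre line; the grasp point (between the pads) lies 19 mm behind it (manip.grip_point_offset is the z of the grasp point in the tool frame, in m); z points along the fingers, y is the line along which they close (so a half turn about z gives the same grasp; the last joint's range is limited). The gripper opens to 85 mm and grips with 20 to 120 N. Pads are 22 mm wide; open, the fingers measure 114 mm over their backs; the gripper's body (76 mm by 85 mm) begins 54 mm behind the grasp point. The pads swing forward as they close: fully open they stand 13 mm farther back than shut.
Start: joints at [-1.152, 0.321, -0.07, 1.45, 0.023, 1.371, -0.057], TCP at [0.256, 0.597, 0.231] pointing down, gripper open.
Joint ranges: [-2.86, 2.86], [-0.3, 2.09], [-1.38, 1.24], [0.06, 2.45], [-1.56, 4.7], [0.09, 2.05], [-2.69, 2.69]. Speed limits (rad/s): [2.57, 2.57, 3.14, 3.14, 3.14, 3.14, 3.14].

## Interface

Orientations are given as a rotation vector (axis times angle).
In Python, from rig import state, vision, manip gives the robot as it stands.
- The arm moves only by the shell command python3 -m inch 'ROWS'. ROWS is JSON, a list that holds one entry, the list of rows, each a list of 5 numbers: the opening, from 0 (shut) to 1 (fully open), then the shift along the tool's x, y, z in units of 30 mm (1.0 is 30 mm), then the turn about the tool's z in units of 6 degrees (1.0 is 6 degrees). In form: [[[hand, x, y, z, twist], ...]]. A call has 1 to 20 rows; each row is the pose to reach, as a shift and turn from the pose commanded when the call began, along the tool's axes at that moment; what a row does not reach only later rows make up. A row lasts 1/12 s, in which the tool goes at most 41.7 mm and 7.16 degrees, less where a joint would pass 70% of its speed; a pose out of reach is approached as far as the arm can. A call with a gripper value outside its range is refused whole. The fingers move at their own pace and stop on an object; the grip force is fixed at half the most. Time passes only in rows, so rows that repeat a pose let the fingers close. It gives the time, the measured TCP pose, the force, the opening and the grip force at its end, in the units of the state.
- state(): the state, without advancing time (a new reading comes with each control period).
- vision.read_camera(name): name is "scene" or "top"; returns a dict with "img" (384x512x3 uint8, blue, green, red), "depth" (384x512 float32, m along the optical axis (not along the pixel's ray), 0 where there is no reading), "fx", "fy", "cx", "cy" (pixels), "origin" and "rotation" of the camera in the world. Camera axes: x right, y down, z forward; pixel columns grow to the right and rows downward; lengths in m; the calibration is good to about 2 mm. A picture is of the moment at which its call begins.
- manip.sign_off(): hands the job in; it is judged then, once.
Trained networks look in the newest picture that a camera, given by its name, has taken for a name from the list of things; names that differ only in an ending like _2 or _b are one class to them, and where a whole thing is asked for, a point or a joint stands for the part that bears it (a point fixed in the world has none). Each returns a list of dicts, best first, with "conf" (0 to 1); they miss things now and then, are a little off and sometimes report something else, mostly with a low value. They report only what shows in the picture. A call takes as long as a camera call.
- vision.spot_in(camera, target): "location" ([column, row] in pixels, amid what is visible of it).
- vision.cut_out(camera, target): "region" (384x512 bool, what is visible of it) and "location" ([column, row] in pixels, amid what is visible of it).
- vision.tip_of(camera, target): "location" ([column, row] in pixels: a listed point, or the origin of a listed thing).
The state is a dict: "clock": time; "joint_pos": joint angles; "joint_vel": joint speeds; "joint_efforts": joint torques, N m; "ee_pos": TCP position; "orientation": TCP orientation; "contact_force": force on the tool from outside, world axes, zero at the start; "moment": the same for the moment, N m; "opening": opening from 0.0 (shut) to 1.0 (fully open); "finger_force": force on a finger pad.
Only numpy, scipy, OpenCV 4.12 (cv2) and the standard library are available. Lean on these libraries where they do the work, as an engineer would, in place of code of your own. Each camera call takes 0.05 s, during which the arm holds its last target. There are 200 camera calls.

## Working session

There is one attempt and no reset: what is moved stays moved. The work goes in short steps, Python scripts to look and compute and a shell command to move; the robot and the scene stay as the last step left them, time stands still between calls to the robot, and variables do not carry over. Pictures are saved under pics/ and viewed, at most 10 in all, crops included, and the job is handed in when it is done.

```bash
mkdir -p pics; cat > h.py <<'E'
import numpy as np,cv2
from rig import state,vision,manip
def world(c,uv,d=None,z=None):
    u,v=uv; ray=np.array([(u-c['cx'])/c['fx'],(v-c['cy'])/c['fy'],1.]); R=np.array(c['rotation']); o=np.array(c['origin'])
    w=R@ray
    if z is not None: return o+w*(z-o[2])/w[2]
    return o+w*d
def cloud(c,mask=None):
    v,u=np.nonzero((c['depth']>0)&(mask if mask is not None else True))
    d=c['depth'][v,u]; p=np.c_[(u-c['cx'])/c['fx']*d,(v-c['cy'])/c['fy']*d,d]
    return p@np.array(c['rotation']).T+np.array(c['origin'])
E
python3 - <<'E'
from h import *
s=state();print({k:np.round(v,3) for k,v in s.items()}, manip.grip_point_offset)
ims=[]
for n in("top","scene"):
    c=vision.read_camera(n);ims.append(c['img']);print(n,np.round(c['origin'],3),np.round(c['rotation'],2).tolist())
    for t,z in(("knob_a",.07),("housing_a",.07),("stand_a",0)):
        for r in vision.tip_of(n,t): print(t,'tip',np.round(r['location']),round(r['conf'],2),np.round(world(c,r['location'],z=z),3))
    for t in("knob_a","housing_a","stand_a","brass_weight","tin_2","wood_offcut","pin_vise"):
        for r in vision.cut_out(n,t):
            if r['conf']<.3: continue
            p=cloud(c,r['region']);print(t,'cut',np.round(r['location']),round(r['conf'],2),r['region'].sum(),np.round(np.median(p,0),3),np.round(np.percentile(p,[2,98],axis=0),3).tolist())
cv2.imwrite('pics/t.png',ims[0]);cv2.imwrite('pics/s.png',ims[1])
E
```

```text
{'clock': np.float64(0.0), 'joint_pos': array([-1.152,  0.322, -0.07 ,  1.452,  0.023,  1.371, -0.057]), 'joint_vel': array([ 0.002,  0.001, -0.001, -0.001, -0.   ,  0.   ,  0.   ]), 'joint_efforts': array([ 0.0000e+00, -4.9359e+01, -3.8200e-01, -3.1433e+01,  1.3000e-02,
        1.1000e-02,  0.0000e+00]), 'ee_pos': array([0.256, 0.597, 0.23 ]), 'orientation': array([-6.310e-01, -3.077e+00,  3.000e-03]), 'contact_force': array([-0.461, -0.421, -0.254]), 'moment': array([ 0.018, -0.03 ,  0.015]), 'finger_force': np.float64(0.0), 'opening': np.float64(1.004)} -0.0187
top [ 0.583 -0.11   1.04 ] [-2.19, 2.17, -0.07]Traceback (most recent call last):
  File "<stdin>", line 7, in <module>
  File "h.py", line 6, in world
    if z is not None: return o+w*(z-o[2])/w[2]
                                          ~^^^
IndexError: invalid index to scalar variable.
```

The rotation is a rotation vector.

```bash
sed -i "s/np.array(c\['rotation'\])/cv2.Rodrigues(np.array(c['rotation'],float))[0]/" h.py
python3 - <<'E'
from h import *
ims=[]
s=state();print(np.round(cv2.Rodrigues(s['orientation'])[0],3).tolist())
for n in("top","scene"):
    c=vision.read_camera(n);ims.append(c['img']);print(n,np.round(c['origin'],3))
    for t,z in(("knob_a",.07),("housing_a",.07),("stand_a",0)):
        for r in vision.tip_of(n,t): print(t,'tip',np.round(r['location']),round(r['conf'],2),np.round(world(c,r['location'],z=z),3))
    for t in("knob_a","housing_a","stand_a","brass_weight","tin_2","wood_offcut","pin_vise"):
        for r in vision.cut_out(n,t):
            if r['conf']<.3: continue
            p=cloud(c,r['region']);print(t,'cut',np.round(r['location']),round(r['conf'],2),r['region'].sum(),np.round(np.median(p,0),3),np.round(np.percentile(p,[2,98],axis=0),3).tolist())
cv2.imwrite('pics/t.png',ims[0]);cv2.imwrite('pics/s.png',ims[1])
E
```

```text
[[-0.919, 0.394, -0.001], [0.394, 0.919, -0.002], [-0.0, -0.002, -1.0]]
top [ 0.583 -0.11   1.04 ]
knob_a tip [273. 236.] 0.81 [ 0.535 -0.162  0.07 ]
knob_a tip [361. 232.] 0.66 [ 0.545 -0.367  0.07 ]
housing_a tip [272. 190.] 0.8 [ 0.641 -0.16   0.07 ]
housing_a tip [368. 191.] 0.58 [ 0.64  -0.383  0.07 ]
stand_a tip [264. 193.] 0.73 [ 0.638 -0.144  0.   ]
stand_a tip [363. 191.] 0.63 [ 0.644 -0.391  0.   ]
knob_a cut [364. 229.] 0.55 207 [ 0.553 -0.373  0.076] [[0.53, -0.382, 0.069], [0.594, -0.36, 0.083]]
knob_a cut [274. 231.] 0.53 260 [ 0.544 -0.158  0.076] [[0.516, -0.17, -0.002], [0.587, -0.149, 0.083]]
housing_a cut [367. 202.] 0.75 854 [ 0.622 -0.378  0.084] [[0.532, -0.406, 0.003], [0.691, -0.361, 0.093]]
housing_a cut [273. 200.] 0.75 841 [ 0.613 -0.157  0.084] [[0.521, -0.176, 0.067], [0.684, -0.137, 0.093]]
housing_a cut [268. 197.] 0.44 1577 [ 0.626 -0.155  0.079] [[0.523, -0.195, 0.008], [0.684, -0.119, 0.096]]
stand_a cut [366. 194.] 0.9 1704 [ 0.636 -0.372  0.077] [[0.537, -0.413, 0.002], [0.694, -0.346, 0.096]]
stand_a cut [267. 196.] 0.6 1518 [ 0.628 -0.155  0.079]
[... 1722 characters left out ...]
8 91 [ 0.634 -0.265  0.017] [[0.625, -0.28, 0.003], [0.647, -0.257, 0.031]]
brass_weight cut [328. 135.] 0.41 143 [ 0.546 -0.368  0.074] [[0.527, -0.379, 0.063], [0.591, -0.359, 0.082]]
tin_2 cut [238. 150.] 0.71 278 [ 0.753 -0.248  0.017] [[0.731, -0.278, 0.001], [0.78, -0.229, 0.021]]
tin_2 cut [292. 186.] 0.37 175 [ 0.537 -0.154  0.075] [[0.516, -0.164, 0.066], [0.581, -0.147, 0.082]]
wood_offcut cut [173. 261.] 0.62 679 [0.666 0.144 0.024] [[0.644, 0.111, 0.002], [0.694, 0.167, 0.028]]
pin_vise cut [198. 298.] 0.5 199 [0.575 0.178 0.007] [[0.552, 0.13, 0.001], [0.604, 0.218, 0.011]]
pin_vise cut [298. 133.] 0.34 1414 [ 0.628 -0.366  0.058] [[0.535, -0.407, 0.002], [0.689, -0.344, 0.094]]
```

View pics/t.png

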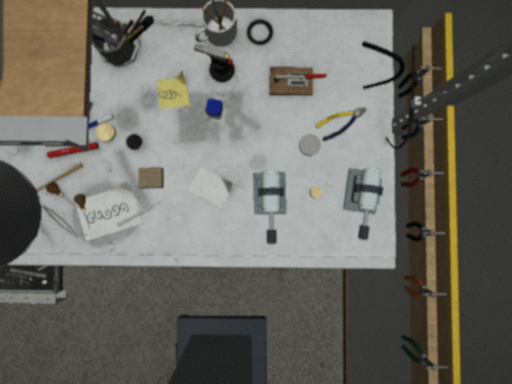

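View pics/s.png

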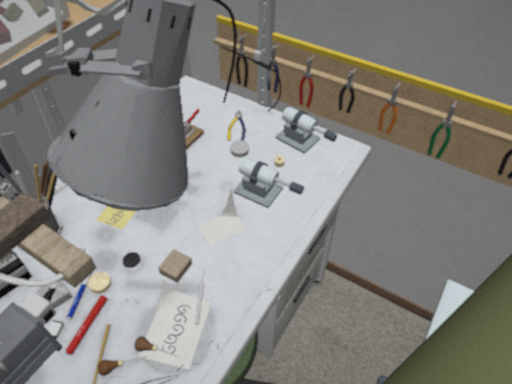

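The top view shows the left spindle with its housing at (272,195) and knob at (272,236). The right one has its housing at (370,187) and knob at (364,232). The scene view agrees, with knobs at (294,188) and (326,132). Next I'll fit the axes and check for tall obstacles.

```bash
cat >> h.py <<'E'
def axes(n,show=True):
    """fit shaft axis (top ridge) of both spindles from camera n"""
    c=vision.read_camera(n); P=cloud(c); out={}
    for k,y0 in(('L',-.157),('R',-.372)):
        q=P[(abs(P[:,1]-y0)<.06)&(P[:,0]>.49)&(P[:,0]<.72)]
        h=q[(q[:,2]>.06)&(q[:,2]<.105)]
        # centre line: mid of extreme y per x-slice on knob/shaft and housing
        xs=[];ys=[];ws=[]
        for x in np.arange(.51,.70,.006):
            s=h[abs(h[:,0]-x)<.004]
            if len(s)>4: lo,hi=np.percentile(s[:,1],[3,97]); xs.append(x);ys.append((lo+hi)/2);ws.append(hi-lo)
        f=np.polyfit(xs,ys,1); r=np.abs(np.polyval(f,xs)-ys); g=r<.004
        f=np.polyfit(np.array(xs)[g],np.array(ys)[g],1); a=np.arctan(f[0])
        d=np.array([np.cos(a),np.sin(a)]); kn=h[h[:,0]<.57]; t=kn[:,:2]@d
        print(n,k,'slope deg',np.degrees(a).round(2),'y@.54',np.polyval(f,.54).round(4),'front face x',np.percentile(kn[:,0],2).round(4))
        if show: print(np.round(xs,3).tolist(),np.round(ys,4).tolist(),np.round(ws,3).tolist())
E
python3 - <<'E'
from h import *
axes('top');axes('scene',False)
for n in('top','scene'):
    P=cloud(vision.read_camera(n)); P=P[(P[:,2]>.15)&(np.hypot(P[:,0],P[:,1])<1.2)]
    k,m=np.unique((P//.1).astype(int),axis=0,return_counts=True); print(n,[(a.tolist(),int(b)) for a,b in zip(k,m) if b>15 and a[0]<9])
E
```

```text
top L slope deg 1.17 y@.54 -0.1587 front face x 0.5178
[0.516, 0.522, 0.528, 0.534, 0.54, 0.546, 0.552, 0.558, 0.564, 0.57, 0.576, 0.582, 0.588, 0.594, 0.6, 0.606, 0.612, 0.618, 0.624, 0.63, 0.636, 0.642, 0.648, 0.654, 0.66, 0.666, 0.672, 0.678, 0.684] [-0.1592, -0.1593, -0.1593, -0.1592, -0.1592, -0.1592, -0.1579, -0.158, -0.158, -0.158, -0.1579, -0.1579, -0.1512, -0.1577, -0.1577, -0.1577, -0.1577, -0.1554, -0.1579, -0.1551, -0.156, -0.156, -0.155, -0.1577, -0.1588, -0.1559, -0.1557, -0.1557, -0.1566] [0.019, 0.021, 0.021, 0.021, 0.021, 0.021, 0.015, 0.009, 0.009, 0.009, 0.009, 0.009, 0.024, 0.037, 0.041, 0.042, 0.043, 0.041, 0.053, 0.056, 0.055, 0.058, 0.05, 0.044, 0.045, 0.04, 0.039, 0.035, 0.033]
top R slope deg -7.06 y@.54 -0.3709 front face x 0.5301
[0.528, 0.534, 0.54, 0.546, 0.552, 0.558, 0.564, 0.57, 0.576, 0.582, 0.588, 0.594, 0.6, 0.606, 0.612, 0.618, 0.624, 0.63, 0.636, 0.642, 0.648, 0.654, 0.66, 0.666, 0.672, 0.678, 0.684, 0.69, 0.696] [-0.3689, -0.369, -0.3701, -0.3712, -0.3721, -0.3729, -0.3739, -0.3753, -0.3759, -0.3764, -0.3777, -0.3844, -0.3795, -0.3798, -0.3791, -
[... 2124 characters left out ...]
, 5], 157), ([5, 1, 6], 1090), ([5, 2, 4], 1207), ([5, 2, 5], 9001), ([5, 2, 6], 4957), ([5, 3, 4], 383), ([5, 3, 5], 3185), ([5, 4, 5], 2423), ([6, -6, 1], 43), ([6, -6, 2], 993), ([6, -6, 3], 862), ([6, -5, 1], 620), ([6, -5, 2], 369), ([6, 1, 5], 648), ([6, 1, 6], 448), ([6, 2, 5], 1885), ([6, 2, 6], 2327), ([6, 3, 5], 982), ([6, 3, 6], 299), ([7, -6, 1], 41), ([7, -6, 2], 919), ([7, -6, 3], 439), ([7, -5, 1], 670), ([7, -5, 2], 525), ([7, -5, 3], 104), ([7, 1, 5], 717), ([7, 1, 6], 239), ([7, 2, 5], 855), ([7, 2, 6], 1713), ([8, -6, 1], 24), ([8, -6, 2], 410), ([8, -6, 3], 35), ([8, -5, 1], 525), ([8, -5, 2], 492), ([8, -5, 3], 111), ([8, -4, 1], 28), ([8, -4, 2], 91), ([8, -4, 3], 116)]
```

```bash
python3 -m inch '[[[1,-0.48,-5.85,0.5,-0.5],[1,-0.48,-5.85,0.5,-1],[1,-0.48,-5.85,0.5,-1.5],[1,-0.48,-5.85,0.5,-2],[1,-0.48,-5.85,0.5,-2.5],[1,-5.6,-7.64,0.8,-3],[1,-5.6,-7.64,0.8,-3.5],[1,-5.6,-7.64,0.8,-4.1],[1,-5.6,-7.64,0.8,-4.1],[1,-5.6,-7.64,0.8,-4.1],[1,-10.63,-10.93,1,-4.1],[1,-10.63,-10.93,1,-4.1],[1,-10.63,-10.93,1,-4.1],[1,-10.63,-10.93,1,-4.1],[1,-10.63,-10.93,1,-4.1],[1,-10.63,-10.93,1,-4.1]]]'
python3 -c "
from h import *
s=state();print(np.round(cv2.Rodrigues(s['orientation'])[0],3).tolist(),np.round(s['joint_pos'],2),np.round(s['contact_force'],2))"
```

```text
clock: 2.73
ee_pos: [0.4221, 0.1665, 0.2016]
orientation: [-0.026, 3.14, -0.001]
contact_force: [-0.0, -0.3, 0.7]
opening: 1.001
finger_force: 0.0
[[-1.0, -0.016, 0.001], [-0.016, 1.0, -0.0], [-0.001, -0.0, -1.0]] [-0.77 -0.1   0.32  1.97  0.03  1.27  1.12] [-0.04 -0.32  0.72]
```

```bash
python3 -m inch '[[[1,-1,-5.57,0,-0.1],[1,-1,-5.57,0,-0.1],[1,-1,-5.57,0,-0.1],[1,-1,-5.57,0,-0.1],[1,-1,-5.57,0,-0.1],[1,-1.1,-10.83,0.5,-0.1],[1,-1.1,-10.83,0.5,-0.1],[1,-1.1,-10.83,0.5,-0.1],[1,-1.1,-10.83,0.5,-0.1],[1,-3.53,-10.91,2,-0.1],[1,-3.53,-10.91,2,-0.1],[1,-3.53,-10.91,2,-0.1],[1,-3.53,-10.91,2,-0.1],[1,-3.53,-10.91,2,-0.1]]]'
python3 - <<'E'
from h import *
s=state();R=cv2.Rodrigues(s['orientation'])[0];print(np.round(R,3).tolist(),np.round(s['joint_pos'],2),np.round(s['contact_force'],2))
c=vision.read_camera('scene');cv2.imwrite('pics/s2.png',cv2.resize(c['img'][80:260,200:400],None,fx=3,fy=3))
E
```

```text
clock: 3.9
ee_pos: [0.5338, -0.153, 0.1407]
orientation: [0.057, -3.139, 0.001]
contact_force: [-1.1, 0.6, 0.5]
opening: 1.0
finger_force: 0.0
[[-0.999, -0.036, -0.002], [-0.036, 0.999, -0.0], [0.002, -0.0, -1.0]] [-0.44  0.23  0.76  1.83 -0.17  1.16  1.98] [-1.13  0.62  0.5 ]
```

View pics/s2.png

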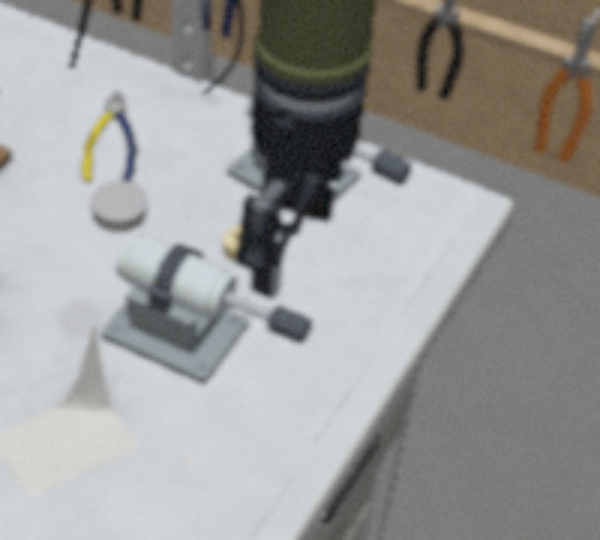

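The crop shows the open gripper hovering above and behind the left knob (290,322), clear of it. I'll settle it and descend partway.

```bash
python3 -m inch '[[[1,0,0,0,0],[1,0,0,0,0],[1,0,0,0,0],[1,0,0,0,0]]]'
python3 -c "
from h import *
s=state();R=cv2.Rodrigues(s['orientation'])[0];print(np.round(R,4).tolist(),np.round(s['contact_force'],2))
axes('top',False);axes('scene',False)"
```

```text
clock: 4.28
ee_pos: [0.534, -0.1539, 0.1425]
orientation: [-0.055, 3.139, 0.002]
contact_force: [-0.0, -0.2, 0.6]
opening: 1.002
finger_force: 0.0
[[-0.9994, -0.0348, 0.0026], [-0.0348, 0.9994, 0.0015], [-0.0026, 0.0014, -1.0]] [-0.   -0.19  0.61]Traceback (most recent call last):
  File "<string>", line 4, in <module>
    axes('top',False);axes('scene',False)
    ~~~~^^^^^^^^^^^^^
  File "h.py", line 26, in axes
    print(n,k,'slope deg',np.degrees(a).round(2),'y@.54',np.polyval(f,.54).round(4),'front face x',np.percentile(kn[:,0],2).round(4))
                                                                                                   ~~~~~~~~~~~~~^^^^^^^^^^^
    return _quantile_unchecked(
        a, q, axis, out, overwrite_input, method, keepdims, weights)
    return _ureduce(a,
                    func=_quantile_ureduce_func,
    ...<5 lines>...
                    overwrite_input=overwrite_input,
                    method=method)
    r = func(a, **kwargs)
    result = _quantile(arr,
                       quantiles=q,
    ...<2 lines>...
                       out=out,
                       weights=wgt)
    slices_having_nans = np.isnan(arr[-1, ...])
                                  ~~~^^^^^^^^^
IndexError: index -1 is out of bounds for axis 0 with size 0
```

```bash
python3 -m inch '[[[1,0,-0.14,1,0],[1,0,-0.14,2,0],[1,0,-0.14,3,0],[1,0,-0.14,3.05,0],[1,0,-0.14,3.05,0],[0.45,0,-0.14,3.05,0],[0.45,0,-0.14,3.05,0],[0.45,0,-0.14,3.05,0],[0.45,0,-0.14,3.05,0],[0.45,0,-0.14,3.05,0],[0.45,0,-0.14,3.05,0],[0.45,0,-0.14,3.05,0]]]'
python3 - <<'E'
from h import *
s=state();print(np.round(s['contact_force'],2))
c=vision.read_camera('scene');cv2.imwrite('pics/s3.png',cv2.resize(c['img'][130:230,240:340],None,fx=5,fy=5))
E
```

```text
clock: 5.33
ee_pos: [0.5342, -0.1583, 0.0501]
orientation: [-0.055, 3.141, 0.0]
contact_force: [-0.4, 0.9, 0.3]
opening: 0.455
finger_force: 0.0
[-0.45  0.95  0.26]
```

View pics/s3.png

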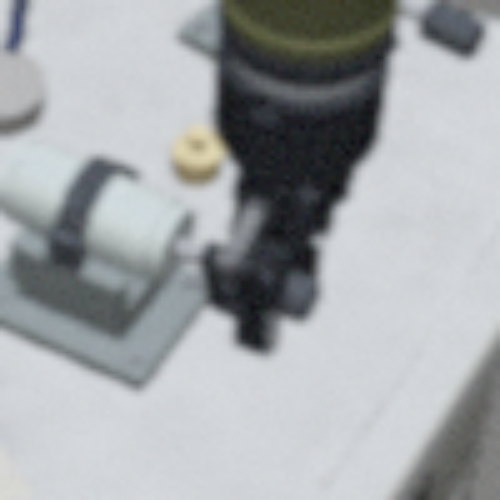

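The fingers straddle the left knob (275,285), nothing else is touched, and the forces are near zero. I'll close.

```bash
python3 -m inch '[[[0.2,0,0,0,0],[0.2,0,0,0,0],[0,0,0,0,0],[0,0,0,0,0],[0,0,0,0,0],[0,0,0,0,0],[0,0,0,0,0],[0,0,0,0,0],[0,0,0,0,0],[0,0,0,0,0]]]'
```

```text
clock: 6.22
ee_pos: [0.534, -0.159, 0.0499]
orientation: [-0.054, 3.141, -0.001]
contact_force: [-0.0, -5.1, 0.9]
opening: 0.27
finger_force: 59.2
```

```bash
cat > chk.py <<'E'
import sys;from h import *
s=state();d=-cv2.Rodrigues(s['orientation'])[0][:,0]   # shaft +x
f=-s['contact_force']@d; print('clk %.2f axial pos %.2f mm push %.2f N side %.1f'%(s['clock'],1e3*(s['ee_pos']@d),f,s['contact_force'][1]))
sys.exit(abs(f)>float(sys.argv[1]))
E
python3 chk.py 5; I="python3 -m inch"; C="python3 chk.py 5"
$I '[[[0,-0.015,-0.03,0,0],[0,-0.03,-0.03,0,0],[0,-0.03,-0.03,0,0]]]' >o && $C && $I '[[[0,-0.015,0,0,0],[0,-0.03,0,0,0],[0,-0.03,0,0,0]]]' >o && $C && $I '[[[0,-0.015,0,0,0],[0,-0.03,0,0,0],[0,-0.03,0,0,0]]]' >o && $C && $I '[[[0,-0.015,0,0,0],[0,-0.03,0,0,0],[0,-0.03,0,0,0]]]' >o && $C && $I '[[[0,-0.015,0,0,0],[0,-0.03,0,0,0],[0,-0.03,0,0,0]]]' >o && $C
```

```text
clk 6.22 axial pos 528.28 mm push 0.17 N side -5.1
clk 6.47 axial pos 528.61 mm push 2.07 N side -3.5False
False
```

```bash
sed -i 's/sys.exit(\(.*\))$/sys.exit(int(\1))/' chk.py; I="python3 -m inch"; C="python3 chk.py 5"
$I '[[[0,-0.015,-0.03,0,0],[0,-0.03,-0.03,0,0],[0,-0.03,-0.03,0,0]]]' >o && $C && $I '[[[0,-0.015,0,0,0],[0,-0.03,0,0,0],[0,-0.03,0,0,0]]]' >o && $C && $I '[[[0,-0.015,0,0,0],[0,-0.03,0,0,0],[0,-0.03,0,0,0]]]' >o && $C && $I '[[[0,-0.015,0,0,0],[0,-0.03,0,0,0],[0,-0.03,0,0,0]]]' >o && $C && $I '[[[0,-0.015,0,0,0],[0,-0.03,0,0,0],[0,-0.03,0,0,0]]]' >o && $C
```

```text
clk 6.72 axial pos 529.89 mm push 3.11 N side -1.3
clk 6.97 axial pos 530.88 mm push 1.82 N side -0.9
clk 7.22 axial pos 531.86 mm push 1.14 N side -0.6
clk 7.47 axial pos 532.78 mm push 2.15 N side -0.8
clk 7.72 axial pos 533.70 mm push 2.06 N side -0.5
```

```bash
I="python3 -m inch"; C="python3 chk.py 4.5"
$I '[[[0,-0.02,0,0,0],[0,-0.04,0,0,0],[0,-0.04,0,0,0]]]' >o && $C && $I '[[[0,-0.02,0,0,0],[0,-0.04,0,0,0],[0,-0.04,0,0,0]]]' >o && $C && $I '[[[0,-0.02,0,0,0],[0,-0.04,0,0,0],[0,-0.04,0,0,0]]]' >o && $C && $I '[[[0,-0.02,0,0,0],[0,-0.04,0,0,0],[0,-0.04,0,0,0]]]' >o && $C && $I '[[[0,-0.02,0,0,0],[0,-0.04,0,0,0],[0,-0.04,0,0,0]]]' >o && $C && $I '[[[0,-0.02,0,0,0],[0,-0.04,0,0,0],[0,-0.04,0,0,0]]]' >o && $C && $I '[[[0,-0.02,0,0,0],[0,-0.04,0,0,0],[0,-0.04,0,0,0]]]' >o && $C && $I '[[[0,-0.02,0,0,0],[0,-0.04,0,0,0],[0,-0.04,0,0,0]]]' >o && $C
```

```text
clk 7.97 axial pos 534.92 mm push 1.98 N side -0.1
clk 8.22 axial pos 536.16 mm push 2.13 N side 0.8
clk 8.47 axial pos 537.39 mm push 2.44 N side 1.5
clk 8.72 axial pos 538.57 mm push 1.49 N side 1.8
clk 8.97 axial pos 539.79 mm push 2.13 N side 1.2
clk 9.22 axial pos 541.00 mm push 2.79 N side 1.6
clk 9.47 axial pos 541.77 mm push 3.75 N side 1.5
clk 9.72 axial pos 541.89 mm push 6.27 N side 2.5
```

```bash
I="python3 -m inch"; C="python3 chk.py 8.5"
$I '[[[0,0,0,0,0],[0,0,0,0,0]]]' >o && $C && $I '[[[0,-0.01,0,0,0],[0,-0.02,0,0,0],[0,-0.02,0,0,0],[0,-0.02,0,0,0]]]' >o && $C && $I '[[[0,-0.015,0,0,0],[0,-0.015,0,0,0],[0,-0.015,0,0,0]]]' >o && $C
```

```text
clk 9.88 axial pos 541.91 mm push 6.37 N side 2.2
clk 10.22 axial pos 541.94 mm push 7.19 N side 2.1
clk 10.47 axial pos 542.03 mm push 7.51 N side 2.7
```

```bash
I="python3 -m inch"; C="python3 chk.py 50"
$I '[[[0,-0.02,0,0,0],[0,-0.045,0,0,0],[0,-0.045,0,0,0],[0,-0.045,0,0,0]]]' >o && $C && $I '[[[0,0,0,0,0],[0,0,0,0,0],[0,0,0,0,0],[0,0,0,0,0]]]' >o && $C
```

```text
clk 10.80 axial pos 542.17 mm push 11.16 N side 1.9
clk 11.13 axial pos 542.19 mm push 10.56 N side 1.8
```

```bash
I="python3 -m inch"; C="python3 chk.py 4.5"
$I '[[[0,0,0,0,0],[0,0,0,0,0],[0,0,0,0,0],[0,0.05,0,0,0],[0,0.1,0,0,0],[0,0.15,0,0,0],[0,0.2,0,0,0],[0,0.2,0,0,0]]]' >o && $C && $I '[[[0,0.03,0,0,0],[0,0.06,0,0,0],[0,0.06,0,0,0]]]' >o && $C && $I '[[[0,0.03,0,0,0],[0,0.06,0,0,0],[0,0.06,0,0,0]]]' >o && $C && $I '[[[0,0.03,0,0,0],[0,0.06,0,0,0],[0,0.06,0,0,0]]]' >o && $C && $I '[[[0,0.03,0,0,0],[0,0.06,0,0,0],[0,0.06,0,0,0]]]' >o && $C && $I '[[[0,0.03,0,0,0],[0,0.06,0,0,0],[0,0.06,0,0,0]]]' >o && $C && $I '[[[0,0.03,0,0,0],[0,0.06,0,0,0],[0,0.06,0,0,0]]]' >o && $C && $I '[[[0,0.03,0,0,0],[0,0.06,0,0,0],[0,0.06,0,0,0]]]' >o && $C && $I '[[[0,0.03,0,0,0],[0,0.06,0,0,0],[0,0.06,0,0,0]]]' >o && $C && $I '[[[0,0.03,0,0,0],[0,0.06,0,0,0],[0,0.06,0,0,0]]]' >o && $C && $I '[[[0,0.03,0,0,0],[0,0.06,0,0,0],[0,0.06,0,0,0]]]' >o && $C && $I '[[[0,0.03,0,0,0],[0,0.06,0,0,0],[0,0.06,0,0,0]]]' >o && $C && $I '[[[0,0.03,0,0,0],[0,0.06,0,0,0],[0,0.06,0,0,0]]]' >o && $C
```

```text
clk 11.80 axial pos 541.24 mm push -2.23 N side 0.9
clk 12.05 axial pos 538.43 mm push -2.64 N side 1.3
clk 12.30 axial pos 536.08 mm push -1.99 N side 0.9
clk 12.55 axial pos 534.12 mm push -1.59 N side 1.5
clk 12.80 axial pos 532.22 mm push -2.47 N side 1.1
clk 13.05 axial pos 530.41 mm push -1.42 N side 1.9
clk 13.30 axial pos 528.58 mm push -2.32 N side 2.4
clk 13.55 axial pos 526.75 mm push -2.98 N side 2.6
clk 13.80 axial pos 524.93 mm push -1.49 N side 2.6
clk 14.05 axial pos 523.17 mm push -1.90 N side 2.8
clk 14.30 axial pos 521.30 mm push -1.79 N side 1.8
clk 14.55 axial pos 519.50 mm push -1.19 N side 2.4
clk 14.80 axial pos 517.74 mm push -2.51 N side 1.7
```

```bash
I="python3 -m inch"; C="python3 chk.py 4.2"
$I '[[[0,0.02,-0.02,0,0],[0,0.04,-0.02,0,0],[0,0.04,-0.02,0,0]]]' >o && $C && $I '[[[0,0.02,0,0,0],[0,0.04,0,0,0],[0,0.04,0,0,0]]]' >o && $C && $I '[[[0,0.02,0,0,0],[0,0.04,0,0,0],[0,0.04,0,0,0]]]' >o && $C && $I '[[[0,0.02,0,0,0],[0,0.04,0,0,0],[0,0.04,0,0,0]]]' >o && $C && $I '[[[0,0.02,0,0,0],[0,0.04,0,0,0],[0,0.04,0,0,0]]]' >o && $C && $I '[[[0,0.02,0,0,0],[0,0.04,0,0,0],[0,0.04,0,0,0]]]' >o && $C
```

```text
clk 15.05 axial pos 517.18 mm push -3.54 N side 3.3
clk 15.30 axial pos 517.03 mm push -5.70 N side 3.8
```

```bash
I="python3 -m inch"; C="python3 chk.py 8.7"
$I '[[[0,0.03,0.02,0,0],[0,0.06,0.04,0,0],[0,0.06,0.04,0,0],[0,0.06,0.04,0,0]]]' >o && $C && $I '[[[0,0.02,0,0,0],[0,0.02,0,0,0],[0,0.02,0,0,0]]]' >o && $C && $I '[[[0,0.02,0,0,0],[0,0.02,0,0,0],[0,0.02,0,0,0]]]' >o && $C
```

```text
clk 15.63 axial pos 516.98 mm push -9.54 N side 2.1
```

```bash
I="python3 -m inch"; C="python3 chk.py 50"
$I '[[[0,0.005,0,0,0],[0,0.005,0,0,0],[0,0.005,0,0,0],[0,0.005,0,0,0],[0,0.005,0,0,0]]]' >o && $C && $I '[[[0,0,0,0,0],[0,0,0,0,0],[0,0,0,0,0],[0,0,0,0,0]]]' >o && $C
```

```text
clk 16.05 axial pos 516.97 mm push -9.25 N side 1.4
clk 16.38 axial pos 516.98 mm push -9.86 N side 1.5
```

Left spindle: float is about 25.2 − 1.7 ≈ 23.5 mm, so with a difference of at least 6 mm the right one must be smaller. I'll ease the load, release and lift, leaving the left drawn out.

```bash
I="python3 -m inch"; C="python3 chk.py 50"
$I '[[[0,-0.04,0,0,0],[0,-0.08,0,0,0],[0,-0.09,0,0,0],[0,-0.09,0,0,0]]]' && $C && $I '[[[0.6,0,0,0,0],[0.6,0,0,0,0],[0.6,0,0,0,0],[0.6,0,0,0,0],[0.6,0,0,0,0],[0.6,0,0,0,0],[0.6,0,0,-1,0],[0.6,0,0,-2,0],[1,0,0,-3,0],[1,0,0,-3,0],[1,0,0,-3,0],[1,0,0,-3,0]]]'; python3 - <<'E'
from h import *
s=state();R=cv2.Rodrigues(s['orientation'])[0]
d=np.array([.545,-.3715,.13])-s['ee_pos'];print('units',np.round(R.T@d/.03,3),'yaw',np.degrees(np.arctan2(-R[1,0],-R[0,0])),np.round(s['joint_pos'],2))
E
```

```text
clock: 16.72
ee_pos: [0.523, -0.1603, 0.05]
orientation: [-0.055, 3.14, -0.001]
contact_force: [5.7, 2.2, -0.2]
opening: 0.274
finger_force: 58.8
clk 16.72 axial pos 517.17 mm push -5.77 N side 2.2
clock: 17.72
ee_pos: [0.5219, -0.1596, 0.1394]
orientation: [0.055, -3.141, -0.001]
contact_force: [0.2, 0.3, -1.0]
opening: 1.001
finger_force: 0.0
units [-0.522 -7.085  0.308] yaw 2.017000323960102 [-0.44  0.2   0.78  1.85 -0.16  1.15  1.99]
```

```bash
python3 -m inch '[[[1,-0.1,-1.2,0,0.3],[1,-0.2,-2.4,0,0.6],[1,-0.3,-3.6,0,0.9],[1,-0.4,-4.8,0,1.2],[1,-0.52,-6,0,1.55],[1,-0.52,-7.08,0,1.55],[1,-0.52,-7.08,0,1.55],[1,-0.52,-7.08,0,1.55],[1,-0.52,-7.08,0,1.55],[1,-0.52,-7.08,0,1.55]]]'; python3 - <<'E'
from h import *
s=state();R=cv2.Rodrigues(s['orientation'])[0]
d=np.array([.545,-.3715,.051])-s['ee_pos'];print('units',np.round(R.T@d/.03,3),'yaw',np.degrees(np.arctan2(-R[1,0],-R[0,0])),np.round(s['joint_pos'],2))
c=vision.read_camera('top');P=cloud(c);k=P[(abs(P[:,1]+.16)<.03)&(P[:,0]<.56)&(P[:,2]>.06)&(P[:,2]<.1)];print('left knob front',np.percentile(k[:,0],2))
c=vision.read_camera('scene');cv2.imwrite('pics/s4.png',cv2.resize(c['img'][80:240,200:400],None,fx=3,fy=3))
E
```

```text
clock: 18.55
ee_pos: [0.5455, -0.3696, 0.1386]
orientation: [-0.197, -3.134, -0.003]
contact_force: [-0.2, 0.2, -0.2]
opening: 1.005
finger_force: 0.0
units [ 0.004 -0.071  2.919] yaw -7.185457428077489 [-0.05  0.5   0.82  1.56 -0.38  1.24  2.27]
left knob front 0.5073860775352582
```

View pics/s4.png

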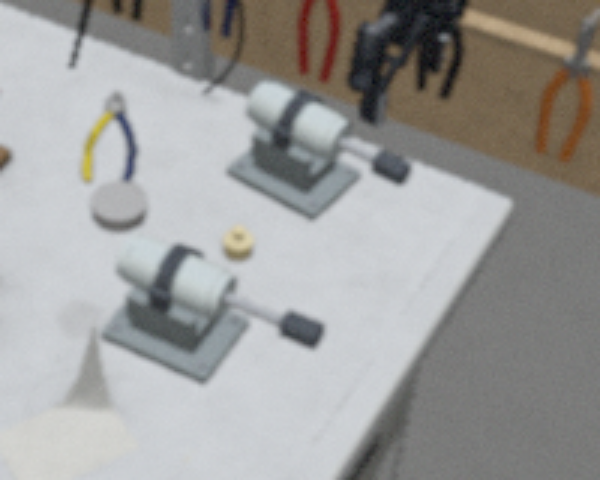

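The left knob (302,330) now stands well out. The gripper is above the right knob (390,165). I'll descend and pinch.

```bash
I="python3 -m inch"; $I '[[[1,0,-0.08,1,0],[1,0,-0.08,2,0],[1,0,-0.08,2.9,0],[1,0,-0.08,2.92,0],[1,0,-0.08,2.92,0],[1,0,-0.08,2.92,0]]]' && $I '[[[0.4,0,0,0,0],[0.4,0,0,0,0],[0.4,0,0,0,0],[0.4,0,0,0,0],[0.4,0,0,0,0]]]' >o && python3 chk.py 4 && $I '[[[0,0,0,0,0],[0,0,0,0,0],[0,0,0,0,0],[0,0,0,0,0],[0,0,0,0,0],[0,0,0,0,0],[0,0,0,0,0]]]' && python3 chk.py 9
```

```text
clock: 19.15
ee_pos: [0.5461, -0.3741, 0.0539]
orientation: [0.198, 3.133, -0.001]
contact_force: [0.2, -0.3, 0.0]
opening: 0.998
finger_force: 0.0
clk 19.57 axial pos 588.40 mm push -0.23 N side 0.3
clock: 20.15
ee_pos: [0.5451, -0.3741, 0.0523]
orientation: [0.2, 3.135, -0.0]
contact_force: [-0.7, -0.2, 1.8]
opening: 0.267
finger_force: 60.8
clk 20.15 axial pos 588.21 mm push 0.66 N side -0.2
```

```bash
I="python3 -m inch"; C="python3 chk.py 4.8"
$I '[[[0,-0.02,0,0,0],[0,-0.04,0,0,0],[0,-0.04,0,0,0]]]' >o && $C && $I '[[[0,-0.02,0,0,0],[0,-0.04,0,0,0],[0,-0.04,0,0,0]]]' >o && $C && $I '[[[0,-0.02,0,0,0],[0,-0.04,0,0,0],[0,-0.04,0,0,0]]]' >o && $C && $I '[[[0,-0.02,0,0,0],[0,-0.04,0,0,0],[0,-0.04,0,0,0]]]' >o && $C && $I '[[[0,-0.02,0,0,0],[0,-0.04,0,0,0],[0,-0.04,0,0,0]]]' >o && $C && $I '[[[0,-0.02,0,0,0],[0,-0.04,0,0,0],[0,-0.04,0,0,0]]]' >o && $C && $I '[[[0,-0.02,0,0,0],[0,-0.04,0,0,0],[0,-0.04,0,0,0]]]' >o && $C && $I '[[[0,-0.02,0,0,0],[0,-0.04,0,0,0],[0,-0.04,0,0,0]]]' >o && $C && $I '[[[0,-0.02,0,0,0],[0,-0.04,0,0,0],[0,-0.04,0,0,0]]]' >o && $C && $I '[[[0,-0.02,0,0,0],[0,-0.04,0,0,0],[0,-0.04,0,0,0]]]' >o && $C
```

```text
clk 20.40 axial pos 588.48 mm push 2.97 N side 0.7
clk 20.65 axial pos 590.31 mm push 2.39 N side 0.5
clk 20.90 axial pos 591.73 mm push 2.39 N side 0.4
clk 21.15 axial pos 592.86 mm push 3.41 N side 0.1
clk 21.40 axial pos 593.04 mm push 6.71 N side 0.0
```

```bash
I="python3 -m inch"; C="python3 chk.py 9.7"
$I '[[[0,-0.02,0,0,0],[0,-0.035,0,0,0],[0,-0.035,0,0,0],[0,-0.035,0,0,0]]]' >o && $C && $I '[[[0,-0.015,0,0,0],[0,-0.015,0,0,0],[0,-0.015,0,0,0],[0,-0.015,0,0,0]]]' >o && $C; python3 chk.py 8.8 || $I '[[[0,0,0,0,0],[0,0,0,0,0],[0,0,0,0,0],[0,0,0,0,0],[0,0,0,0,0],[0,0,0,0,0],[0,0,0,0,0],[0,0,0,0,0]]]' >o; python3 chk.py 50
```

```text
clk 21.73 axial pos 593.20 mm push 8.14 N side 1.8
clk 22.07 axial pos 593.30 mm push 8.59 N side 3.5
clk 22.07 axial pos 593.30 mm push 8.59 N side 3.5
clk 22.07 axial pos 593.30 mm push 8.59 N side 3.5
```

```bash
I="python3 -m inch"; 
$I '[[[0,-0.025,0.03,0,0],[0,-0.025,0.03,0,0],[0,-0.025,0.03,0,0],[0,-0.025,0.03,0,0]]]' >o && python3 chk.py 50;  $I '[[[0,0,0,0,0],[0,0,0,0,0],[0,0,0,0,0],[0,0,0,0,0]]]' >o ; python3 chk.py 50
```

```text
clk 22.40 axial pos 593.58 mm push 9.32 N side 1.9
clk 22.73 axial pos 593.59 mm push 9.89 N side 1.8
```

```bash
I="python3 -m inch"; C="python3 chk.py 4.7"
$I '[[[0,0,0,0,0],[0,0,0,0,0],[0,0,0,0,0],[0,0.05,0,0,0],[0,0.1,0,0,0],[0,0.15,0,0,0],[0,0.2,0,0,0],[0,0.2,0,0,0]]]' >o && $C && $I '[[[0,0.02,0,0,0],[0,0.04,0,0,0],[0,0.04,0,0,0]]]' >o && $C && $I '[[[0,0.02,0,0,0],[0,0.04,0,0,0],[0,0.04,0,0,0]]]' >o && $C && $I '[[[0,0.02,0,0,0],[0,0.04,0,0,0],[0,0.04,0,0,0]]]' >o && $C && $I '[[[0,0.02,0,0,0],[0,0.04,0,0,0],[0,0.04,0,0,0]]]' >o && $C && $I '[[[0,0.02,0,0,0],[0,0.04,0,0,0],[0,0.04,0,0,0]]]' >o && $C && $I '[[[0,0.02,0,0,0],[0,0.04,0,0,0],[0,0.04,0,0,0]]]' >o && $C && $I '[[[0,0.02,0,0,0],[0,0.04,0,0,0],[0,0.04,0,0,0]]]' >o && $C && $I '[[[0,0.02,0,0,0],[0,0.04,0,0,0],[0,0.04,0,0,0]]]' >o && $C && $I '[[[0,0.02,0,0,0],[0,0.04,0,0,0],[0,0.04,0,0,0]]]' >o && $C && $I '[[[0,0.02,0,0,0],[0,0.04,0,0,0],[0,0.04,0,0,0]]]' >o && $C && $I '[[[0,0.02,0,0,0],[0,0.04,0,0,0],[0,0.04,0,0,0]]]' >o && $C && $I '[[[0,0.02,0,0,0],[0,0.04,0,0,0],[0,0.04,0,0,0]]]' >o && $C
```

```text
clk 23.40 axial pos 592.32 mm push -3.07 N side -3.3
clk 23.65 axial pos 589.96 mm push -3.75 N side -3.5
clk 23.90 axial pos 588.26 mm push -2.96 N side -4.7
clk 24.15 axial pos 586.96 mm push -3.53 N side -3.7
clk 24.40 axial pos 585.74 mm push -3.62 N side -4.0
clk 24.65 axial pos 584.55 mm push -3.58 N side -5.4
clk 24.90 axial pos 583.34 mm push -2.74 N side -5.3
clk 25.15 axial pos 582.15 mm push -3.13 N side -4.7
clk 25.40 axial pos 580.92 mm push -2.59 N side -4.9
clk 25.65 axial pos 580.37 mm push -5.10 N side -4.4
```

```bash
I="python3 -m inch"; C="python3 chk.py 9.2"
$I '[[[0,0.03,-0.03,0,0],[0,0.05,-0.04,0,0],[0,0.05,-0.04,0,0],[0,0.05,-0.04,0,0]]]' >o && $C && $I '[[[0,0.02,0,0,0],[0,0.02,0,0,0],[0,0.02,0,0,0],[0,0.02,0,0,0]]]' >o && $C; $I '[[[0,0,0,0,0],[0,0,0,0,0],[0,0,0,0,0]]]' >o; python3 chk.py 50
```

```text
clk 25.98 axial pos 579.87 mm push -6.59 N side -4.0
clk 26.32 axial pos 579.78 mm push -7.80 N side -4.9
clk 26.57 axial pos 579.77 mm push -7.78 N side -4.6
```

```bash
I="python3 -m inch"; 
$I '[[[0,0.02,-0.03,0,0],[0,0.035,-0.03,0,0],[0,0.035,-0.03,0,0],[0,0.035,-0.03,0,0]]]' >o; python3 chk.py 50; $I '[[[0,0,0,0,0],[0,0,0,0,0],[0,0,0,0,0],[0,0,0,0,0]]]' >o; python3 chk.py 50
```

```text
clk 26.90 axial pos 579.47 mm push -9.73 N side -3.8
clk 27.23 axial pos 579.44 mm push -10.12 N side -3.6
```

Right float is about 12.5 mm, less than the left's 23.5 mm. I'll press the right one home again.

```bash
I="python3 -m inch"; C="python3 chk.py 4.9"
$I '[[[0,0,0,0,0],[0,0,0,0,0],[0,0,0,0,0],[0,-0.05,0.03,0,0],[0,-0.1,0.06,0,0],[0,-0.15,0.06,0,0],[0,-0.2,0.06,0,0],[0,-0.25,0.06,0,0],[0,-0.3,0.06,0,0],[0,-0.3,0.06,0,0]]]' >o && $C && $I '[[[0,-0.02,0,0,0],[0,-0.04,0,0,0],[0,-0.04,0,0,0]]]' >o && $C && $I '[[[0,-0.02,0,0,0],[0,-0.04,0,0,0],[0,-0.04,0,0,0]]]' >o && $C && $I '[[[0,-0.02,0,0,0],[0,-0.04,0,0,0],[0,-0.04,0,0,0]]]' >o && $C && $I '[[[0,-0.02,0,0,0],[0,-0.04,0,0,0],[0,-0.04,0,0,0]]]' >o && $C && $I '[[[0,-0.02,0,0,0],[0,-0.04,0,0,0],[0,-0.04,0,0,0]]]' >o && $C && $I '[[[0,-0.02,0,0,0],[0,-0.04,0,0,0],[0,-0.04,0,0,0]]]' >o && $C && $I '[[[0,-0.02,0,0,0],[0,-0.04,0,0,0],[0,-0.04,0,0,0]]]' >o && $C && $I '[[[0,-0.02,0,0,0],[0,-0.04,0,0,0],[0,-0.04,0,0,0]]]' >o && $C && $I '[[[0,-0.02,0,0,0],[0,-0.04,0,0,0],[0,-0.04,0,0,0]]]' >o && $C && $I '[[[0,-0.02,0,0,0],[0,-0.04,0,0,0],[0,-0.04,0,0,0]]]' >o && $C && $I '[[[0,-0.02,0,0,0],[0,-0.04,0,0,0],[0,-0.04,0,0,0]]]' >o && $C
```

```text
clk 28.07 axial pos 584.59 mm push 3.64 N side -2.6
clk 28.32 axial pos 586.36 mm push 2.46 N side -3.2
clk 28.57 axial pos 587.81 mm push 3.52 N side -3.4
clk 28.82 axial pos 589.09 mm push 4.10 N side -3.6
clk 29.07 axial pos 590.29 mm push 3.56 N side -2.7
clk 29.32 axial pos 591.48 mm push 3.23 N side -2.6
clk 29.57 axial pos 592.67 mm push 2.88 N side -3.4
clk 29.82 axial pos 592.99 mm push 4.81 N side -3.0
clk 30.07 axial pos 593.17 mm push 6.59 N side -1.9
```

```bash
I="python3 -m inch"; 
$I '[[[0,-0.03,0,0,0],[0,-0.055,0,0,0],[0,-0.055,0,0,0],[0,-0.055,0,0,0]]]' >o; python3 chk.py 50; $I '[[[0,-0.005,0,0,0],[0,-0.005,0,0,0],[0,-0.005,0,0,0]]]' >o; python3 chk.py 50
```

```text
clk 30.40 axial pos 593.42 mm push 10.30 N side -0.7
clk 30.65 axial pos 593.46 mm push 10.35 N side -1.4
```

```bash
I="python3 -m inch"; 
$I '[[[0,0,0,0,0],[0,0,0,0,0],[0,0,0,0,0],[0,0,0,0,0],[0,0,0,0,0]]]' >o; python3 chk.py 50; $I '[[[0,0.03,0,0,0],[0,0.07,0,0,0],[0,0.07,0,0,0],[0,0.07,0,0,0]]]' >o; python3 chk.py 50; $I '[[[0.6,0,0,0,0],[0.6,0,0,0,0],[0.6,0,0,0,0],[0.6,0,0,0,0],[0.6,0,0,0,0],[0.6,0,0,0,0],[0.6,0,0,-1,0],[0.6,0,0,-2,0],[1,0,0,-3,0],[1,0,0,-4,0],[1,0,0,-4,0],[1,0,3,-4,0],[1,0,3,-4,0],[1,0,3,-4,0],[1,0,3,-4,0],[1,0,3,-4,0]]]'
python3 - <<'E'
from h import *
axes('top',False)
c=vision.read_camera('scene');cv2.imwrite('pics/s5.png',cv2.resize(c['img'][80:240,200:400],None,fx=3,fy=3))
E
```

```text
clk 31.07 axial pos 593.47 mm push 10.27 N side -1.1
clk 31.40 axial pos 593.20 mm push 6.01 N side -2.7
clock: 32.73
ee_pos: [0.5635, -0.284, 0.1722]
orientation: [0.196, 3.135, 0.0]
contact_force: [0.2, -1.0, 0.8]
opening: 0.998
finger_force: 0.0
top L slope deg 0.92 y@.54 -0.1586 front face x 0.5074Traceback (most recent call last):
  File "<stdin>", line 2, in <module>
  File "h.py", line 26, in axes
    print(n,k,'slope deg',np.degrees(a).round(2),'y@.54',np.polyval(f,.54).round(4),'front face x',np.percentile(kn[:,0],2).round(4))
                                                                                                   ~~~~~~~~~~~~~^^^^^^^^^^^
    return _quantile_unchecked(
        a, q, axis, out, overwrite_input, method, keepdims, weights)
    return _ureduce(a,
                    func=_quantile_ureduce_func,
    ...<5 lines>...
                    overwrite_input=overwrite_input,
                    method=method)
    r = func(a, **kwargs)
    result = _quantile(arr,
                       quantiles=q,
    ...<2 lines>...
                       out=out,
                       weights=wgt)
    slices_having_nans = np.isnan(arr[-1, ...])
                                  ~~~^^^^^^^^^
IndexError: index -1 is out of bounds for axis 0 with size 0
```

```bash
python3 -m inch '[[[1,1,2,0,0],[1,2,3,0,0],[1,2,3,0,0],[1,2,3,0,0],[1,2,3,0,0],[1,2,3,0,0]]]' >o
python3 - <<'E'
from h import *
c=vision.read_camera('scene');cv2.imwrite('pics/s5.png',cv2.resize(c['img'][80:240,200:400],None,fx=3,fy=3))
for t in("housing_a","brass_weight","tin_2"):
    for r in vision.cut_out('scene',t):
        p=cloud(c,r['region'])
        if r['conf']>.3: print(t,np.round(r['location']),np.round(np.percentile(p,[2,98],axis=0),3).tolist())
E
```

```text
housing_a [290. 117.] [[0.532, -0.509, -0.005], [0.727, -0.362, 0.094]]
housing_a [270. 178.] [[0.506, -0.226, -0.001], [0.679, -0.135, 0.092]]
brass_weight [278. 160.] [[0.624, -0.292, -0.002], [0.65, -0.255, 0.031]]
tin_2 [237. 149.] [[0.731, -0.28, -0.001], [0.78, -0.229, 0.021]]
tin_2 [333. 133.] [[0.497, -0.469, -0.002], [0.567, -0.231, 0.203]]
```

View pics/s5.png

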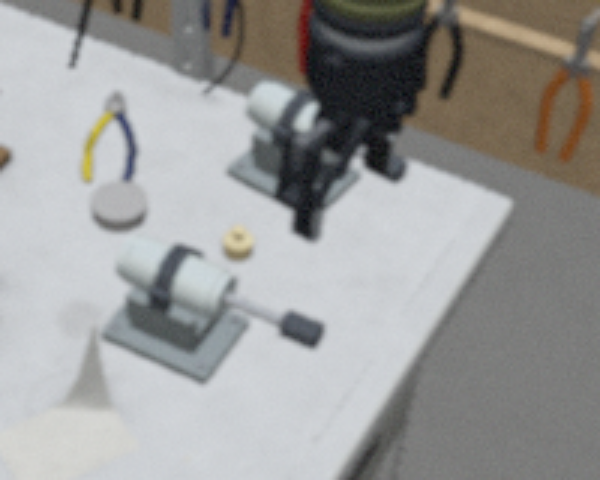

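The left knob (302,330) is fully out, the gripper is in the air touching nothing, and the housing, weight and tin are unmoved. The right knob is mostly hidden behind the gripper, but its pose was felt at release. Handing in.

```bash
python3 -c "
from rig import manip
print(manip.sign_off())"
```

```text
the job is handed in; nothing more can be done
None
```

I handed the job in: the left spindle is the worn one (about 23.5 mm float) and is left drawn fully out, and the right one (about 12.5 mm) was pressed home again at about 10 N and released; I couldn't see the right knob clearly in the last picture, so I'm going by the felt force for its final position.

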